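Heft the ring cases and load the full ones at the crimper

ROBOT

A 7-joint arm with a two-finger parallel gripper is mounted at the origin on the work surface. World frame = base frame: x ahead of the robot, y to its left, z up, the work surface at z = 0. Lengths are in m, angles in rad, forces in N, time in s.
With the tool pointing down it reaches from about 0.4 to 0.85 m from the base axis. Payload 10.4 kg.
Tool frame: the origin (TCP) lies on the centre line of the jaws, within the pads' length; the fingertips stand 11 mm ahead of it and the grasp point (between the pads) lies 8 mm behind it (manip.finger_overhang is the distance from the TCP to the fingertips, in m); z points along the fingers, y is the line along which they close (so a half turn about z gives the same grasp; the last joint's range is limited). The gripper opens to 85 mm and grips with 20 to 120 N. Pads are 22 mm wide; open, the fingers measure 114 mm over their backs; the gripper's body (76 mm by 85 mm) begins 54 mm behind the grasp point. The pads swing forward as they close: fully open they stand 13 mm farther back than shut.
Start: joints at [-1.333, 0.332, -0.065, 1.46, 0.022, 1.35, -0.088], TCP at [0.161, 0.604, 0.242] pointing down, gripper open.
Joint ranges: [-2.6, 2.6], [-0.5, 2.12], [-1.47, 1.34], [0.16, 2.42], [-1.27, 4.41], [0.06, 2.06], [-2.6, 2.6]. Speed limits (rad/s): [2.22, 2.22, 2.79, 2.79, 3.14, 3.14, 3.14].

INTERFACE

Orientations are given as a unit quaternion [x, y, z, w].
In Python, from workcell import manip, imaging, workorder gives the robot as it stands.
- The arm moves only by the tool jog_arm, never from a script. Its argument "deltas" is a list of rows, each an object with "gripper": the opening, from 0 (shut) to 1 (fully open); "offset": the shift along the tool's x, y, z in m, a list of three; "rotation": the turn, a rotation vector about the tool's x, y, z in degrees, a list of three. In form: [{"gripper": gripper, "offset": [tx, ty, tz], "rotation": [ax, ay, az]}, ...]. A call has 1 to 20 rows; each row shifts and turns the commanded pose from where the row before left it, along the tool's axes as they then stand; what a row does not reach is not made up. A row lasts 1/10 s, in which the tool goes at most 50 mm and 8.59 degrees, less where a joint would pass 70% of its speed; a pose out of reach is approached as far as the arm can. A call with a gripper value outside its range is refused whole. The fingers move at their own pace and stop on an object; "newtons" is the grip in N (left out, the last holds). Time passes only in rows, so rows that do not move let the fingers close. It gives the time, the measured TCP pose, the force, the opening and the grip force at its end, in the units of the state.
- manip.get_obs(): the state, without advancing time (a new reading comes with each control period).
- imaging.camera(name): name is "scene" or "top"; returns the picture (400x640x3 uint8, blue, green, red); there is no depth.
- imaging.camera_model(name): a dict with "camera_matrix" (3x3 intrinsics, pixels), "k1" (the pictures are not rectified: a ray, as slopes to the right and down, at radius r is drawn at 1 + k1 r^2 times it, then the intrinsics apply), "world_to_cam" (4x4, takes a point from world to camera coordinates). Camera axes: x right, y up, looking along -z (the intrinsics and any distortion apply to the point x, -y, -z); pixel columns grow to the right and rows downward; lengths in m; the calibration is good to about 2 mm. A picture is of the moment at which its call begins. camera_model takes no time and is no camera call.
- workorder.hand_in(): hands the job in; it is judged then, once.
The state is a dict: "clock": time; "joint_pos": joint angles; "joint_velocities": joint speeds; "tau": joint torques, N m; "position": TCP position; "ee_rot": TCP orientation; "ft_force": force on the tool from outside, world axes, zero at the start; "torque": the same for the moment, N m; "grip_width": opening from 0.0 (shut) to 1.0 (fully open); "grasp_force": force on a finger pad.
Only numpy, scipy, OpenCV 4.12 (cv2) and the standard library are available. Lean on these libraries where they do the work, as an engineer would, in place of code of your own. Each camera call takes 0.05 s, during which the arm holds its last target. There are 200 camera calls.

TASK

Some of the three closed ring cases are full of steel crimp rings and the others empty: going from left to right (as the robot sees them), raise one end of each case about a centimetre, with its other end resting on the steel plate, feel its weight and lower it again. Slide every full case over the plate into a free slot of the loading bay, gently home against the stop, and leave every empty case standing where it was. Never lift a case clear of the plate or tip it steeply, leave the other things alone, and let go of everything at the end.

Things in the scene. Friction and masses are not known exactly. Their poses are not given: they have to be found in the camera images.
- case_left: closed black plastic case, grey lid, 104 long (its x, roughly away from the robot) x 68 wide (y) x 52 mm high; origin at the centre of its underside, z up. Empty it weighs about 0.20 kg, full 0.6 to 0.8 kg, balanced at its middle; raising one end takes some half of that, up to nearly all of it when the pinch also carries the other end. The three look alike. Leftmost (largest y) at the start
- case_middle: closed black plastic case, grey lid, 104 long (its x, roughly away from the robot) x 68 wide (y) x 52 mm high; origin at the centre of its underside, z up. Empty it weighs about 0.20 kg, full 0.6 to 0.8 kg, balanced at its middle; raising one end takes some half of that, up to nearly all of it when the pinch also carries the other end. The three look alike. In the middle at the start
- case_right: closed black plastic case, grey lid, 104 long (its x, roughly away from the robot) x 68 wide (y) x 52 mm high; origin at the centre of its underside, z up. Empty it weighs about 0.20 kg, full 0.6 to 0.8 kg, balanced at its middle; raising one end takes some half of that, up to nearly all of it when the pinch also carries the other end. The three look alike. Rightmost (smallest y) at the start
- bay: fixed loading bay: upright steel stop 186 mm wide, 34 high, and three guide fins (26 high, 7 thick, at y = -85, 0, +85 mm) reaching 36 mm from it towards the robot: two slots 78 mm wide, side by side, no floor. Origin on the plate at the middle of the stop's front face; x points into the stop, away from the robot. Home, a case lies along x, centre at x = -52 mm; sliding a full case takes some 5 to 13 N
- slot_left (a point): middle of the left slot, on the plate at the stop's face (bay y = +42.5 mm)
- slot_right (a point): middle of the right slot, on the plate at the stop's face (bay y = -42.5 mm)
- plate: fixed steel sliding plate, 4 mm thick, 450 x 640 mm, lying on the bench; the cases and the bay stand on its flat top, which is 4 mm above its origin (at z = 4 mm)
- case_left_bar (a point): centre of that case's carrying bar: straight, 14 x 14 mm section, along the case's x, 96 mm long, its centre 77 mm above the underside, 18 mm clear of the lid, a post under each end. Pinch it across, anywhere along it. In a pinch the case hardly swivels: to raise one end, turn the gripper with it about the other end's bottom edge. To slide, hold it at or behind the middle, else it trips over its nose
- case_left_near (a point): middle of the bottom edge of that case's end nearer the robot (case x = -52 mm)
- case_left_far (a point): middle of the bottom edge of that case's far end (case x = +52 mm)
- case_middle_bar (a point): centre of that case's carrying bar: straight, 14 x 14 mm section, along the case's x, 96 mm long, its centre 77 mm above the underside, 18 mm clear of the lid, a post under each end. Pinch it across, anywhere along it. In a pinch the case hardly swivels: to raise one end, turn the gripper with it about the other end's bottom edge. To slide, hold it at or behind the middle, else it trips over its nose
- case_middle_near (a point): middle of the bottom edge of that case's end nearer the robot (case x = -52 mm)
- case_middle_far (a point): middle of the bottom edge of that case's far end (case x = +52 mm)
- case_right_bar (a point): centre of that case's carrying bar: straight, 14 x 14 mm section, along the case's x, 96 mm long, its centre 77 mm above the underside, 18 mm clear of the lid, a post under each end. Pinch it across, anywhere along it. In a pinch the case hardly swivels: to raise one end, turn the gripper with it about the other end's bottom edge. To slide, hold it at or behind the middle, else it trips over its nose
- case_right_near (a point): middle of the bottom edge of that case's end nearer the robot (case x = -52 mm)
- case_right_far (a point): middle of the bottom edge of that case's far end (case x = +52 mm)
- ring_small_a: loose steel ring, 26 mm across, 18 mm high, between the left and middle cases; a bystander
- ring_small_b: loose steel ring, 26 mm across, 18 mm high, between the middle and right cases; a bystander
- ring_wide: loose aluminium ring, 90 mm across, 35 mm high; a bystander
- ring_tall: loose steel tube, 68 mm across, 60 mm high; a bystander
- driver: screwdriver lying on the bench; a bystander
- oil: bottle, 54 mm across, 130 mm high; a bystander

How it is judged:
On the way, in this order (a step that is already met when the one before it is completed fails the run):
1. the left case is tipped by 0.04 to 0.25 rad (one end raised some 4 to 25 mm) with its other end on the plate, for 0.2 s (angle between case_left's own z axis and vertical between 0.04 and 0.25 rad and height (world z) of any of case_left_near, case_left_far below 0.009 m), for 0.2 s.
2. the middle case is tipped by 0.04 to 0.25 rad (one end raised some 4 to 25 mm) with its other end on the plate, for 0.2 s (angle between case_middle's own z axis and vertical between 0.04 and 0.25 rad and height (world z) of any of case_middle_near, case_middle_far below 0.009 m), for 0.2 s.
3. the right case is tipped by 0.04 to 0.25 rad (one end raised some 4 to 25 mm) with its other end on the plate, for 0.2 s (angle between case_right's own z axis and vertical between 0.04 and 0.25 rad and height (world z) of any of case_right_near, case_right_far below 0.009 m), for 0.2 s.
At the end, for the whole second after the job is handed in: Every full case (one that weighs on the plate with more than 4 N) stands flat in a slot of the bay, its end within 5 mm of the stop and square to it within 0.1 rad; every empty case stands flat within 30 mm of where it started; all at rest (((contact force between case_left and plate above 4 N and x of case_left in the frame of bay between -0.057 and -0.047 m and y of case_left in the frame of bay between -0.06 and 0.06 m and angle between the x axis of case_left and the x axis of bay, either way round below 0.1 rad and angle between case_left's own z axis and vertical below 0.05 rad) or (contact force between case_left and plate between 0.5 and 4 N and distance of case_left from where it was at the start of the episode below 0.03 m and angle between case_left's own z axis and vertical below 0.05 rad)) and ((contact force between case_middle and plate above 4 N and x of case_middle in the frame of bay between -0.057 and -0.047 m and y of case_middle in the frame of bay between -0.06 and 0.06 m and angle between the x axis of case_middle and the x axis of bay, either way round below 0.1 rad and angle between case_middle's own z axis and vertical below 0.05 rad) or (contact force between case_middle and plate between 0.5 and 4 N and distance of case_middle from where it was at the start of the episode below 0.03 m and angle between case_middle's own z axis and vertical below 0.05 rad)) and ((contact force between case_right and plate above 4 N and x of case_right in the frame of bay between -0.057 and -0.047 m and y of case_right in the frame of bay between -0.06 and 0.06 m and angle between the x axis of case_right and the x axis of bay, either way round below 0.1 rad and angle between case_right's own z axis and vertical below 0.05 rad) or (contact force between case_right and plate between 0.5 and 4 N and distance of case_right from where it was at the start of the episode below 0.03 m and angle between case_right's own z axis and vertical below 0.05 rad)) and linear speed of each of case_left, case_middle, case_right below 0.02 m/s); the robot touches nothing.
It fails at once if a case is lifted clear of the plate (both ends more than 12 mm up) (height (world z) of each of case_left_near, case_left_far above 0.016 m or height (world z) of each of case_middle_near, case_middle_far above 0.016 m or height (world z) of each of case_right_near, case_right_far above 0.016 m).
It fails at once if a case is tipped by more than 0.35 rad (angle between any of case_left, case_middle, case_right's own z axis and vertical above 0.35 rad).
It fails at once if a case is pressed against the bay with more than 25 N (contact force between any of case_left, case_middle, case_right and bay above 25 N).
It fails at once if a bystander is pushed more than 30 mm (distance of any of ring_small_a, ring_small_b, ring_wide, ring_tall, driver, oil from where it was at the start of the episode above 0.03 m).
It also fails if it takes over 72 s, if anything falls off the work surface, if the arm or the gripper's body presses on something with over 40 N, if the wrist force passes 120 N, or if a joint passes its speed limit or range.

## Working session

There is one attempt and no reset: what is moved stays moved. The work goes in short steps, Python scripts to look and compute and a tool call to move; the robot and the scene stay as the last step left them, time stands still between calls to the robot, and variables do not carry over. Pictures are saved under pics/ and viewed, at most 10 in all, crops included, and the job is handed in when it is done.

Besides the shell and the picture viewer there is one more tool, called by a JSON object that holds its "op" and its "data", one argument or row to a line. jog_arm: Moves the arm, as the interface text tells. Its arguments: {"type":"object","properties":{"deltas":{"type":"array","items":{"type":"object","properties":{"gripper":{"type":"number"},"offset":{"type":"array","items":{"type":"number"}},"rotation":{"type":"array","items":{"type":"number"}}}}},"newtons":{"type":"number"}},"required":["deltas"]}

```bash
mkdir -p pics; python3 - <<'E'
from workcell import manip, imaging
import cv2
for n in("scene","top"):
    im=imaging.camera(n); cv2.imwrite(f"pics/{n}0.png",im)
    m=imaging.camera_model(n); print(n,m)
print(manip.get_obs(), manip.finger_overhang)
E
```

```text
scene {'camera_matrix': array([[361.77561884,   0.        , 321.01417511],
       [  0.        , 361.77561884, 199.5692113 ],
       [  0.        ,   0.        ,   1.        ]]), 'k1': 0.021179709129402827, 'world_to_cam': array([[-0.66698144,  0.74507177, -0.00195141,  0.37269261],
       [-0.51233061, -0.4567289 ,  0.72726616,  0.2188385 ],
       [ 0.54097422,  0.4860728 ,  0.68635277, -1.39791051],
       [ 0.        ,  0.        ,  0.        ,  1.        ]])}
top {'camera_matrix': array([[452.25571864,   0.        , 320.30407068],
       [  0.        , 452.25571864, 199.65441579],
       [  0.        ,   0.        ,   1.        ]]), 'k1': -0.06623929942195912, 'world_to_cam': array([[-1.24428040e-02, -9.99922316e-01, -7.33468191e-04,
         9.47573654e-03],
       [ 9.96273785e-01, -1.24600032e-02,  8.53422157e-02,
        -5.47578286e-01],
       [-8.53447250e-02,  3.31161331e-04,  9.96351428e-01,
        -1.26932504e+00],
       [ 0.00000000e+00,  0.00000000e+00,  0.00000000e+00,
         1.00000000e+00]])}
{'clock': 0.1, 'joint_pos': array([-1.33259529,  0.33282899, -0.06469773,  1.46084108,  0.02162766,
        1.3498998 , -0.08847045]), 'joint_velocities': array([-0.00025593, -0.00118756,  0.00034895, -0.00103032,  0.00068268,
        0.00095868, -0.0002379 ]), 'tau': array([ 1.62274235e-03, -6.26747632e+01,  4.94099397e-02, -3.92425525e+01,
        1.62354915e-02,  7.05524697e-03, -3.68794019e-05]), 'position': array([0.1610899 , 0.60355763, 0.24159056]), 'ee_rot': array([ 1.30005289e-01,  9.91513093e-01, -6.39140515e-04, -4.11964396e-05]), 'ft_force': array([-0.45473747,  0.6535792 , -0.47339629]), 'torque': array([0.05897323, 0.01666356, 0.02806746]), 'grasp_force': 0.0, 'grip_width': 1.0003778796251248} 0.011
```

View pics/top0.png

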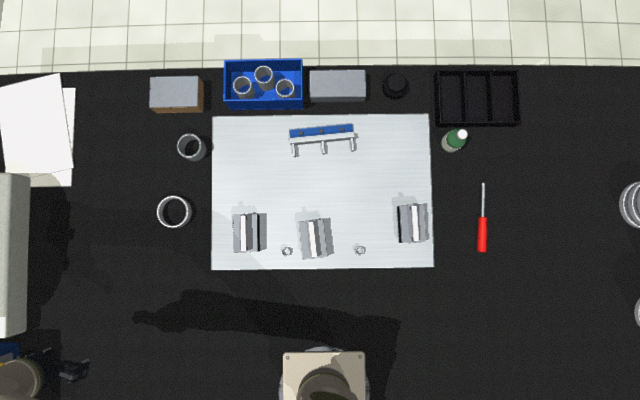

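```bash
python3 - <<'E'
import cv2
a=cv2.imread("pics/top0.png")
cv2.imwrite("pics/top0c.png",cv2.resize(a[60:300,160:480],(800,600),interpolation=cv2.INTER_CUBIC))
E
```

```text
(no output)
```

View pics/scene0.png

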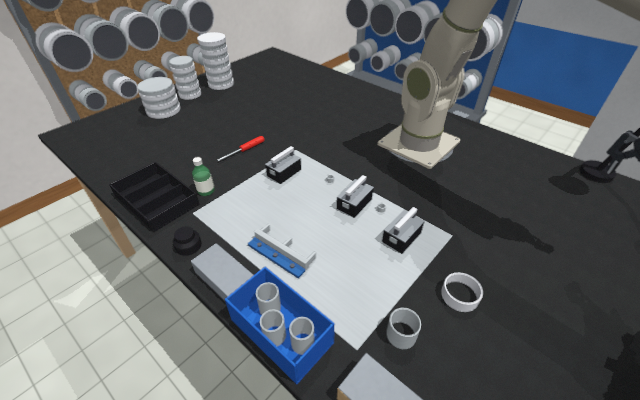

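The top view shows cases near (249,232), (316,239) and (412,223), the small rings at (287,251) and (360,250), and the bay at (323,138) with its fins towards the robot. Next is the enlarged crop.

View pics/top0c.png

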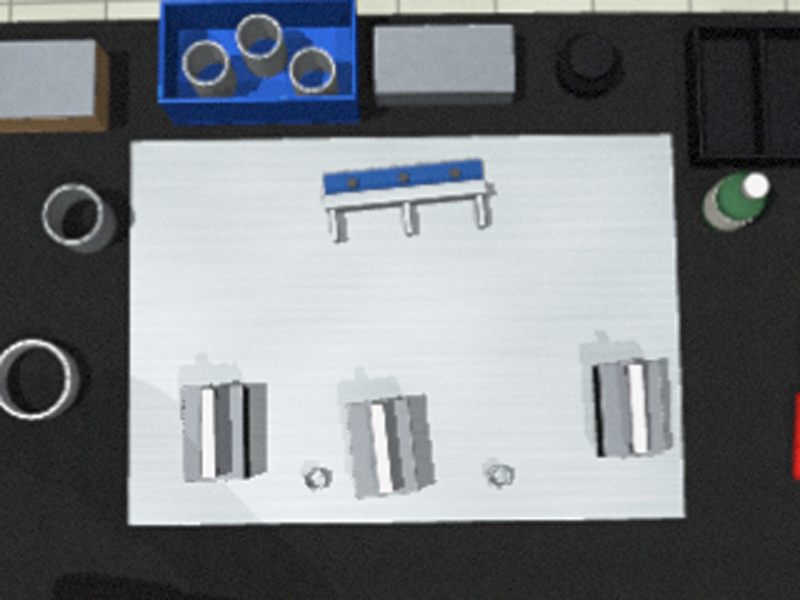

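The bars run (207,389)-(209,477), (378,405)-(388,492) and (636,363)-(641,452) in the crop. The stop's front edge is about (325,210)-(487,193), and the fin tips are at (338,237), (408,232) and (483,224). I'll convert these and check with an overlay.

```bash
cat > h.py <<'E'
import numpy as np, cv2
from workcell import imaging
def model(n="top"):
    m=imaging.camera_model(n); F=np.diag([1.,-1,-1]); T=m["world_to_cam"]
    return m["camera_matrix"],np.array([m["k1"],0,0,0,0]),F@T[:3,:3],F@T[:3,3]
def px2w(p,z,n="top"):
    K,D,R,t=model(n); u=cv2.undistortPoints(np.array(p,float).reshape(-1,1,2),K,D)[:,0]
    d=np.c_[u,np.ones(len(u))]@R; c=-R.T@t
    return c+d*((z-c[2])/d[:,2])[:,None]
def w2px(P,n="top"):
    K,D,R,t=model(n); return cv2.projectPoints(np.array(P,float),cv2.Rodrigues(R)[0],t,K,D)[0][:,0]
def pose(x,y,a,L): # local pts->world
    L=np.array(L,float); c,s=np.cos(a),np.sin(a)
    return np.c_[x+c*L[:,0]-s*L[:,1],y+s*L[:,0]+c*L[:,1],L[:,2]+.004]
def box(x0,x1,y0,y1,z): return [(x0,y0,z),(x1,y0,z),(x1,y1,z),(x0,y1,z)]
def overlay(im,cases,bay,roi,k,out,n="top"):
    x0,y0,w,h=roi; im=cv2.resize(im[y0:y0+h,x0:x0+w],None,fx=k,fy=k,interpolation=cv2.INTER_CUBIC)
    S=[(c,box(-.048,.048,-.007,.007,.084),(0,0,255)) for c in cases]+[(c,box(-.052,.052,-.034,.034,0.052),(0,200,0)) for c in cases]
    if bay is not None:
        S+=[(bay,box(0,.001,-.093,.093,.034),(255,0,255))]+[(bay,box(-.036,0,y-.0035,y+.0035,.026),(0,0,255)) for y in(-.085,0,.085)]
    for c,b,col in S:
        p=(w2px(pose(*c,b),n)+.5-[x0,y0])*k-.5
        cv2.polylines(im,[np.int32(p*8)],True,col,1,cv2.LINE_AA,3)
    cv2.imwrite(out,im)
E
python3 - <<'E'
from h import *
f=lambda L:(np.array(L,float)+.5)/2.5-.5+[160,60]
C=[]
for n,L in dict(l=[(207,389),(209,477)],m=[(378,405),(388,492)],r=[(636,363),(641,452)]).items():
    w=px2w(f(L),.088); d=w[0]-w[1]; C.append((*w.mean(0)[:2],np.arctan2(d[1],d[0]))); print(n,np.round(C[-1],4),np.linalg.norm(d))
w=px2w(f([(325,208),(487,192)]),.038); d=w[0]-w[1]; print(np.round(w,4),np.linalg.norm(d))
a=np.arctan2(-d[0],d[1]); bay=(*w.mean(0)[:2],a); print("bay",np.round(bay,4))
t=px2w(f([(338,237),(408,231),(483,223)]),.030); print(np.round(t,4))
print("rings",np.round(px2w(f([(318,478),(501,476)]),.02),4))
overlay(cv2.imread("pics/top0.png"),C,bay,(225,110,210,155),3.8,"pics/ov0.png")
E
```

```text
l [0.4546 0.2131 0.0234] 0.09508919208259557
m [0.4358 0.024  0.1035] 0.09421402687085638
r [ 0.4763 -0.2536  0.0275] 0.09658105937761509
[[ 0.7104  0.0882  0.038 ]
 [ 0.7268 -0.0976  0.038 ]] 0.18645492010762044
bay [ 0.7186 -0.0047  0.0876]
[[ 0.6781  0.074   0.03  ]
 [ 0.6841 -0.0065  0.03  ]
 [ 0.6923 -0.0929  0.03  ]]
rings [[ 0.403   0.0994  0.02  ]
 [ 0.4026 -0.1087  0.02  ]]
```

View pics/ov0.png

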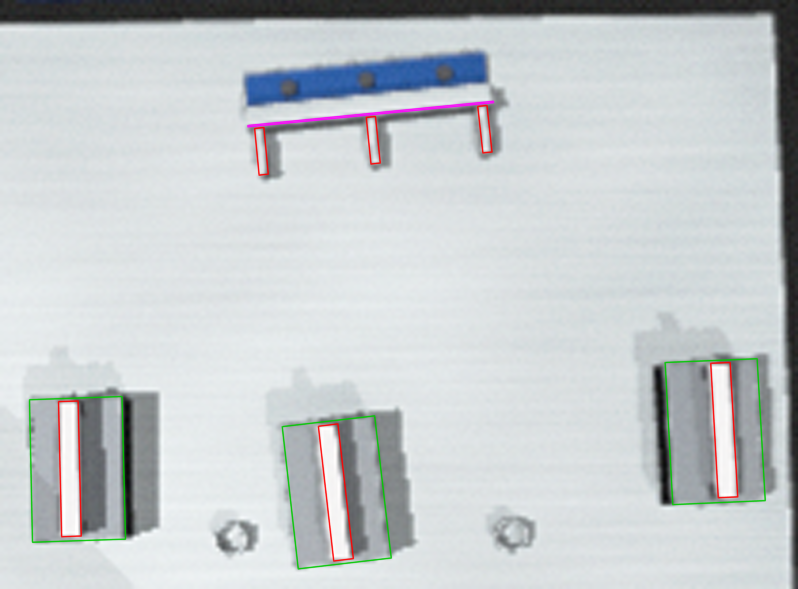

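The overlay fits the bars, lids, stop and fins well, so I'm using these poses.

```bash
cat >> h.py <<'E'
from scipy.spatial.transform import Rotation as Ro
from workcell import manip
CASES=dict(l=(.4546,.2131,.0234),m=(.4358,.024,.1035),r=(.4763,-.2536,.0275)); BAY=(.7186,-.0047,.0876)
def plan(xyz,yaw,back=.010,local=True):
    """turn first (tool rotvec deg), then shift in the turned tool frame; tool x=-case x, y=case y"""
    o=manip.get_obs(); c,s=np.cos(yaw),np.sin(yaw)
    T=np.array([[-c,-s,0],[-s,c,0],[0,0,-1.]]); R=Ro.from_quat(o["ee_rot"]).as_matrix()
    print("turn",np.round(np.degrees(Ro.from_matrix(R.T@T).as_rotvec()),2))
    p=np.array(xyz)-[back*c,back*s,0]
    print("shift",np.round((T.T@(p-o["position"]))*1e3,1),"F",np.round(o["ft_force"],2),"t",o["clock"],"w",round(o["grip_width"],3))
E
python3 -c "
from h import *
for k in CASES: x,y,a=CASES[k]; plan((x,y,.200),a)
"
```

```text
turn [-7.000e-02 -1.000e-02 -1.628e+01]
shift [-274.3 -397.2   41.6] F [-0.45  0.65 -0.47] t 0.1 w 1.0
turn [-7.000e-02 -1.000e-02 -2.087e+01]
shift [-203.4 -604.8   41.6] F [-0.45  0.65 -0.47] t 0.1 w 1.0
turn [-7.000e-02 -1.000e-02 -1.652e+01]
shift [-281.5 -865.5   41.6] F [-0.45  0.65 -0.47] t 0.1 w 1.0
```

{"op": "jog_arm", "data": {
  "deltas": [
    {"gripper":0.6,"offset":[0,0,0],"rotation":[0,0,-5.43]},
    {"gripper":0.6,"offset":[0,0,0],"rotation":[0,0,-5.43]},
    {"gripper":0.6,"offset":[0,0,0],"rotation":[0,0,-5.42]},
    {"gripper":0.6,"offset":[-0.0196,-0.0284,0.003],"rotation":[0,0,0]},
    {"gripper":0.6,"offset":[-0.0196,-0.0284,0.003],"rotation":[0,0,0]},
    {"gripper":0.6,"offset":[-0.0196,-0.0284,0.003],"rotation":[0,0,0]},
    {"gripper":0.6,"offset":[-0.0196,-0.0284,0.003],"rotation":[0,0,0]},
    {"gripper":0.6,"offset":[-0.0196,-0.0284,0.003],"rotation":[0,0,0]},
    {"gripper":0.6,"offset":[-0.0196,-0.0284,0.003],"rotation":[0,0,0]},
    {"gripper":0.6,"offset":[-0.0196,-0.0284,0.003],"rotation":[0,0,0]},
    {"gripper":0.6,"offset":[-0.0196,-0.0284,0.003],"rotation":[0,0,0]},
    {"gripper":0.6,"offset":[-0.0196,-0.0284,0.003],"rotation":[0,0,0]},
    {"gripper":0.6,"offset":[-0.0196,-0.0284,0.003],"rotation":[0,0,0]},
    {"gripper":0.6,"offset":[-0.0196,-0.0284,0.003],"rotation":[0,0,0]},
    {"gripper":0.6,"offset":[-0.0196,-0.0284,0.003],"rotation":[0,0,0]},
    {"gripper":0.6,"offset":[-0.0196,-0.0284,0.003],"rotation":[0,0,0]},
    {"gripper":0.6,"offset":[-0.0196,-0.0284,0.003],"rotation":[0,0,0]},
    {"gripper":0.6,"offset":[0,0,0],"rotation":[0,0,0]},
    {"gripper":0.6,"offset":[0,0,0],"rotation":[0,0,0]}
  ]
}}

```text
clock: 2.0
position: [0.4447, 0.2123, 0.2]
ee_rot: [-0.011, 1.0, -0.0, -0.0]
ft_force: [-0.4, 0.5, -0.4]
grip_width: 0.602
grasp_force: 0.0
```

```bash
python3 -c "
from h import *
x,y,a=CASES['l']; plan((x,y,.077),a)
"
```

```text
turn [-0.01 -0.04 -0.1 ]
shift [1.00e-01 6.00e-01 1.23e+02] F [-0.43  0.47 -0.36] t 2.0 w 0.602
```

{"op": "jog_arm", "data": {
  "deltas": [
    {"gripper":0.6,"offset":[0,0.0006,0.02],"rotation":[0,0,0]},
    {"gripper":0.6,"offset":[0,0,0.02],"rotation":[0,0,0]},
    {"gripper":0.6,"offset":[0,0,0.02],"rotation":[0,0,0]},
    {"gripper":0.6,"offset":[0,0,0.02],"rotation":[0,0,0]},
    {"gripper":0.6,"offset":[0,0,0.02],"rotation":[0,0,0]},
    {"gripper":0.6,"offset":[0,0,0.013],"rotation":[0,0,0]},
    {"gripper":0.6,"offset":[0,0,0.01],"rotation":[0,0,0]},
    {"gripper":0.6,"offset":[0,0,0],"rotation":[0,0,0]},
    {"gripper":0.6,"offset":[0,0,0],"rotation":[0,0,0]}
  ],
  "newtons": 40
}}

```text
clock: 2.9
position: [0.4449, 0.2138, 0.0778]
ee_rot: [-0.012, 1.0, 0.0, 0.0]
ft_force: [0.2, 0.5, 1.0]
grip_width: 0.597
grasp_force: 0.0
```

{"op": "jog_arm", "data": {
  "deltas": [
    {"gripper":0,"offset":[0,0,0],"rotation":[0,0,0]},
    {"gripper":0,"offset":[0,0,0],"rotation":[0,0,0]},
    {"gripper":0,"offset":[0,0,0],"rotation":[0,0,0]},
    {"gripper":0,"offset":[0,0,0],"rotation":[0,0,0]},
    {"gripper":0,"offset":[0,0,0],"rotation":[0,0,0]},
    {"gripper":0,"offset":[0,0,0],"rotation":[0,0,0]}
  ]
}}

```text
clock: 3.5
position: [0.445, 0.2136, 0.0779]
ee_rot: [-0.012, 1.0, 0.0, 0.0]
ft_force: [-0.4, -1.0, 6.4]
grip_width: 0.154
grasp_force: 41.8
```

```bash
python3 - <<'E'
from h import *
overlay(imaging.camera("scene"),[CASES['l']],None,(300,110,200,150),4,"pics/s1.png","scene")
o=manip.get_obs();print(o["position"],o["ft_force"],o["torque"],o["grip_width"],o["grasp_force"])
# tip rows: rotate th about far bottom edge, 8 rows; body-frame offset per row
th=.1; n=8; r0=np.array([.062,0,-(o["position"][2]-.004)]) # pivot->tcp in tool axes (x=-case x, z down)
R=lambda a:Ro.from_rotvec([0,a,0]).as_matrix()
d=th/n; print("per row deg",np.degrees(d),"offset tool", np.round((r0-R(-d)@r0)*1e3,3))
E
```

```text
[0.44506068 0.21368088 0.07789293] [-0.57671905 -0.40636379  6.04529951] [-0.06992403  0.22995893 -0.07338889] 0.156601368287418 41.78881645202637
per row deg 0.7161972439135291 offset tool [-0.919  0.    -0.781]
```

View pics/s1.png

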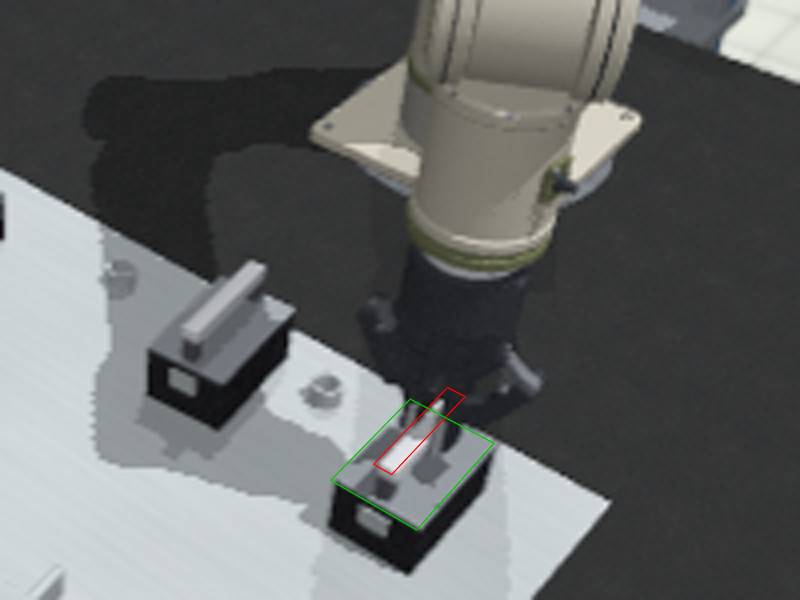

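The fingers straddle the left bar about (415,450), and an opening of 0.155 (13 mm) confirms the pinch. Now tipping the left case.

{"op": "jog_arm", "data": {
  "deltas": [
    {"gripper":0,"offset":[-0.0009,0,-0.0011],"rotation":[0,0.72,0]},
    {"gripper":0,"offset":[-0.0009,0,-0.0011],"rotation":[0,0.72,0]},
    {"gripper":0,"offset":[-0.0009,0,-0.0011],"rotation":[0,0.72,0]},
    {"gripper":0,"offset":[-0.0009,0,-0.0011],"rotation":[0,0.72,0]},
    {"gripper":0,"offset":[-0.0009,0,-0.0011],"rotation":[0,0.72,0]},
    {"gripper":0,"offset":[-0.0009,0,-0.0011],"rotation":[0,0.72,0]},
    {"gripper":0,"offset":[-0.0009,0,-0.0011],"rotation":[0,0.72,0]},
    {"gripper":0,"offset":[-0.0009,0,-0.0011],"rotation":[0,0.72,0]},
    {"gripper":0,"offset":[0,0,0],"rotation":[0,0,0]},
    {"gripper":0,"offset":[0,0,0],"rotation":[0,0,0]},
    {"gripper":0,"offset":[0,0,0],"rotation":[0,0,0]},
    {"gripper":0,"offset":[0,0,0],"rotation":[0,0,0]},
    {"gripper":0,"offset":[0,0,0],"rotation":[0,0,0]}
  ]
}}

```text
clock: 4.85
position: [0.4522, 0.2136, 0.0858]
ee_rot: [-0.012, 0.999, -0.001, -0.05]
ft_force: [0.6, 0.0, -2.2]
grip_width: 0.15
grasp_force: 40.7
```

```bash
python3 - <<'E'
from h import *
cv2.imwrite("pics/s2.png",cv2.resize(imaging.camera("scene")[150:300,340:500],None,fx=4,fy=4,interpolation=cv2.INTER_CUBIC))
o=manip.get_obs();print(o["position"],Ro.from_quat(o["ee_rot"]).as_matrix()[:,2],o["ft_force"],o["torque"],o["grip_width"],o["grasp_force"])
E
```

```text
[0.45223964 0.21366618 0.08582194] [-0.10022359 -0.00222301 -0.99496246] [ 0.21547724  0.24210612 -1.26823124] [ 0.01665503 -0.15623649 -0.01922634] 0.15127715539667366 40.7328075170517
```

View pics/s2.png

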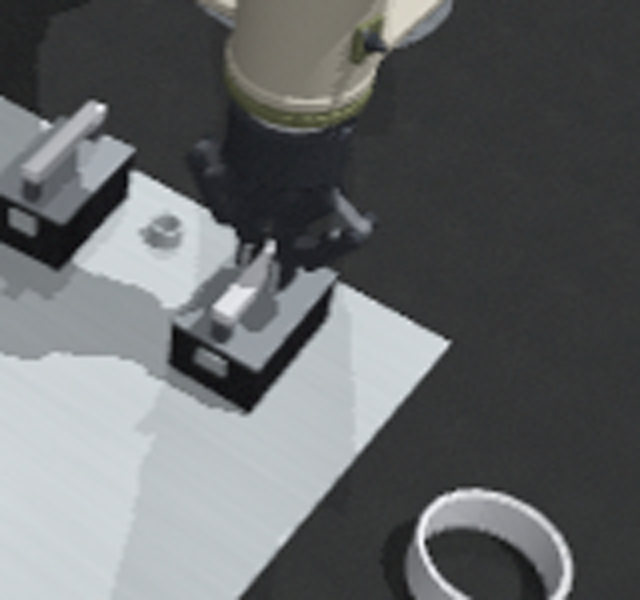

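At the top the vertical force is only about −1.3 to −2.2 N against a −0.4 N baseline, so the left case is empty. The picture shows the case tipped with its far edge at the plate. Lowering and releasing it.

{"op": "jog_arm", "data": {
  "deltas": [
    {"gripper":0,"offset":[0.0009,0,0.0011],"rotation":[0,-0.72,0]},
    {"gripper":0,"offset":[0.0009,0,0.0011],"rotation":[0,-0.72,0]},
    {"gripper":0,"offset":[0.0009,0,0.0011],"rotation":[0,-0.72,0]},
    {"gripper":0,"offset":[0.0009,0,0.0011],"rotation":[0,-0.72,0]},
    {"gripper":0,"offset":[0.0009,0,0.0011],"rotation":[0,-0.72,0]},
    {"gripper":0,"offset":[0.0009,0,0.001],"rotation":[0,-0.72,0]},
    {"gripper":0,"offset":[0.0009,0,0.001],"rotation":[0,-0.72,0]},
    {"gripper":0,"offset":[0.0009,0,0.001],"rotation":[0,-0.72,0]},
    {"gripper":0,"offset":[0,0,0],"rotation":[0,0,0]},
    {"gripper":0,"offset":[0,0,0],"rotation":[0,0,0]},
    {"gripper":0,"offset":[0,0,0],"rotation":[0,0,0]}
  ]
}}

```text
clock: 6.0
position: [0.4446, 0.2137, 0.0779]
ee_rot: [-0.012, 1.0, 0.0, -0.0]
ft_force: [-2.6, 0.6, 3.5]
grip_width: 0.156
grasp_force: 41.5
```

{"op": "jog_arm", "data": {
  "deltas": [
    {"gripper":0.6,"offset":[0,0,0],"rotation":[0,0,0]},
    {"gripper":0.6,"offset":[0,0,0],"rotation":[0,0,0]},
    {"gripper":0.6,"offset":[0,0,0],"rotation":[0,0,0]},
    {"gripper":0.6,"offset":[0,0,0],"rotation":[0,0,0]},
    {"gripper":0.6,"offset":[0,0,-0.01],"rotation":[0,0,0]},
    {"gripper":0.6,"offset":[0,0,-0.02],"rotation":[0,0,0]},
    {"gripper":0.6,"offset":[0,0,-0.02],"rotation":[0,0,0]},
    {"gripper":0.6,"offset":[0,0,-0.02],"rotation":[0,0,0]},
    {"gripper":0.6,"offset":[0,0,-0.01],"rotation":[0,0,0]},
    {"gripper":0.6,"offset":[0,0,0],"rotation":[0,0,0]}
  ]
}}

```text
clock: 7.0
position: [0.4454, 0.2138, 0.1593]
ee_rot: [-0.012, 1.0, 0.001, 0.001]
ft_force: [-0.6, -0.4, 0.3]
grip_width: 0.597
grasp_force: 0.0
```

```bash
python3 -c "
from h import *
x,y,a=CASES['m']; plan((x,y,.157),a)
"
```

```text
turn [ 0.1   0.14 -4.6 ]
shift [  39.2 -187.8    2.3] F [-0.56 -0.43  0.34] t 7.0 w 0.597
```

{"op": "jog_arm", "data": {
  "deltas": [
    {"gripper":0.6,"offset":[0,0,0],"rotation":[0.1,0.14,-4.6]},
    {"gripper":0.6,"offset":[0.0044,-0.0209,0.0003],"rotation":[0,0,0]},
    {"gripper":0.6,"offset":[0.0044,-0.0209,0.0003],"rotation":[0,0,0]},
    {"gripper":0.6,"offset":[0.0044,-0.0209,0.0003],"rotation":[0,0,0]},
    {"gripper":0.6,"offset":[0.0044,-0.0209,0.0003],"rotation":[0,0,0]},
    {"gripper":0.6,"offset":[0.0044,-0.0209,0.0003],"rotation":[0,0,0]},
    {"gripper":0.6,"offset":[0.0044,-0.0209,0.0003],"rotation":[0,0,0]},
    {"gripper":0.6,"offset":[0.0044,-0.0209,0.0003],"rotation":[0,0,0]},
    {"gripper":0.6,"offset":[0.0044,-0.0209,0.0003],"rotation":[0,0,0]},
    {"gripper":0.6,"offset":[0.0044,-0.0209,0],"rotation":[0,0,0]},
    {"gripper":0.6,"offset":[0,0,0],"rotation":[0,0,0]},
    {"gripper":0.6,"offset":[0,0,0],"rotation":[0,0,0]}
  ]
}}

```text
clock: 8.2
position: [0.4244, 0.0223, 0.1551]
ee_rot: [-0.051, 0.999, -0.001, -0.002]
ft_force: [-0.6, 0.7, -0.5]
grip_width: 0.605
grasp_force: 0.0
```

```bash
python3 -c "
from h import *
x,y,a=CASES['m']; plan((x,y,.0775),a)
"
```

```text
turn [-0.08 -0.19 -0.04]
shift [-1.5  0.6 77.6] F [-0.6   0.74 -0.53] t 8.2 w 0.605
```

{"op": "jog_arm", "data": {
  "deltas": [
    {"gripper":0.6,"offset":[-0.0015,0.0006,0.02],"rotation":[0,0,0]},
    {"gripper":0.6,"offset":[0,0,0.02],"rotation":[0,0,0]},
    {"gripper":0.6,"offset":[0,0,0.02],"rotation":[0,0,0]},
    {"gripper":0.6,"offset":[0,0,0.01],"rotation":[0,0,0]},
    {"gripper":0.6,"offset":[0,0,0.0075],"rotation":[0,0,0]},
    {"gripper":0.6,"offset":[0,0,0],"rotation":[0,0,0]},
    {"gripper":0,"offset":[0,0,0],"rotation":[0,0,0]},
    {"gripper":0,"offset":[0,0,0],"rotation":[0,0,0]},
    {"gripper":0,"offset":[0,0,0],"rotation":[0,0,0]},
    {"gripper":0,"offset":[0,0,0],"rotation":[0,0,0]},
    {"gripper":0,"offset":[0,0,0],"rotation":[0,0,0]},
    {"gripper":0,"offset":[0,0,0],"rotation":[0,0,0]}
  ],
  "newtons": 50
}}

```text
clock: 9.4
position: [0.4262, 0.0233, 0.0786]
ee_rot: [-0.052, 0.999, -0.001, -0.001]
ft_force: [-1.9, 3.2, 6.3]
grip_width: 0.151
grasp_force: 54.0
```

{"op": "jog_arm", "data": {
  "deltas": [
    {"gripper":0,"offset":[-0.0009,0,-0.0011],"rotation":[0,0.72,0]},
    {"gripper":0,"offset":[-0.0009,0,-0.0011],"rotation":[0,0.72,0]},
    {"gripper":0,"offset":[-0.0009,0,-0.0011],"rotation":[0,0.72,0]},
    {"gripper":0,"offset":[-0.0009,0,-0.0011],"rotation":[0,0.72,0]},
    {"gripper":0,"offset":[-0.0009,0,-0.0011],"rotation":[0,0.72,0]},
    {"gripper":0,"offset":[-0.0009,0,-0.0011],"rotation":[0,0.72,0]},
    {"gripper":0,"offset":[-0.0009,0,-0.0011],"rotation":[0,0.72,0]},
    {"gripper":0,"offset":[-0.0009,0,-0.0011],"rotation":[0,0.72,0]},
    {"gripper":0,"offset":[0,0,0],"rotation":[0,0,0]},
    {"gripper":0,"offset":[0,0,0],"rotation":[0,0,0]},
    {"gripper":0,"offset":[0,0,0],"rotation":[0,0,0]},
    {"gripper":0,"offset":[0,0,0],"rotation":[0,0,0]},
    {"gripper":0,"offset":[0,0,0],"rotation":[0,0,0]}
  ]
}}

```text
clock: 10.7
position: [0.4334, 0.0236, 0.0866]
ee_rot: [-0.052, 0.997, -0.003, -0.051]
ft_force: [-0.3, -0.2, -6.2]
grip_width: 0.15
grasp_force: 52.4
```

```bash
python3 - <<'E'
from h import *
f=[]
for i in range(4):
    imaging.camera("scene"); o=manip.get_obs(); f.append(o["ft_force"])
print(np.round(f,2),o["position"],Ro.from_quat(o["ee_rot"]).as_matrix()[:,2],o["torque"])
E
```

```text
[[ 0.11 -0.29 -6.01]
 [-0.29  0.04 -5.96]
 [-0.24  0.08 -6.53]
 [-0.68 -0.88 -6.16]] [0.43350478 0.0236289  0.08666664] [-0.10208488 -0.01213911 -0.99470162] [-0.00317366 -0.23353783  0.03014333]
```

About −6 N, so the middle case is full. Lowering it and going to the right case.

{"op": "jog_arm", "data": {
  "deltas": [
    {"gripper":0,"offset":[0.0009,0,0.0011],"rotation":[0,-0.72,0]},
    {"gripper":0,"offset":[0.0009,0,0.0011],"rotation":[0,-0.72,0]},
    {"gripper":0,"offset":[0.0009,0,0.0011],"rotation":[0,-0.72,0]},
    {"gripper":0,"offset":[0.0009,0,0.0011],"rotation":[0,-0.72,0]},
    {"gripper":0,"offset":[0.0009,0,0.0011],"rotation":[0,-0.72,0]},
    {"gripper":0,"offset":[0.0009,0,0.001],"rotation":[0,-0.72,0]},
    {"gripper":0,"offset":[0.0009,0,0.001],"rotation":[0,-0.72,0]},
    {"gripper":0,"offset":[0.0009,0,0.001],"rotation":[0,-0.72,0]},
    {"gripper":0,"offset":[0,0,0],"rotation":[0,0,0]},
    {"gripper":0,"offset":[0,0,0],"rotation":[0,0,0]}
  ]
}}

```text
clock: 11.9
position: [0.4257, 0.023, 0.0787]
ee_rot: [-0.052, 0.999, -0.001, -0.001]
ft_force: [-3.1, 1.5, -0.6]
grip_width: 0.15
grasp_force: 53.1
```

{"op": "jog_arm", "data": {
  "deltas": [
    {"gripper":0.6,"offset":[0,0,0],"rotation":[0,0,0]},
    {"gripper":0.6,"offset":[0,0,0],"rotation":[0,0,0]},
    {"gripper":0.6,"offset":[0,0,0],"rotation":[0,0,0]},
    {"gripper":0.6,"offset":[0,0,0],"rotation":[0,0,0]},
    {"gripper":0.6,"offset":[0,0,-0.01],"rotation":[0,0,0]},
    {"gripper":0.6,"offset":[0,0,-0.02],"rotation":[0,0,0]},
    {"gripper":0.6,"offset":[0,0,-0.02],"rotation":[0,0,0]},
    {"gripper":0.6,"offset":[0,0,-0.02],"rotation":[0,0,0]},
    {"gripper":0.6,"offset":[0,0,-0.01],"rotation":[0,0,0]},
    {"gripper":0.6,"offset":[0,0,0],"rotation":[0,0,0]}
  ]
}}

```text
clock: 12.9
position: [0.4269, 0.0231, 0.16]
ee_rot: [-0.052, 0.999, -0.0, 0.0]
ft_force: [0.4, -0.0, -0.7]
grip_width: 0.6
grasp_force: 0.0
```

```bash
python3 -c "
from h import *
x,y,a=CASES['r']; plan((x,y,.157),a)
"
```

```text
turn [-0.05  0.02  4.36]
shift [ -31.7 -278.     3. ] F [ 0.36 -0.03 -0.7 ] t 12.9 w 0.6
```

{"op": "jog_arm", "data": {
  "deltas": [
    {"gripper":0.6,"offset":[0,0,0],"rotation":[0,0,4.36]},
    {"gripper":0.6,"offset":[-0.0026,-0.0232,0.0002],"rotation":[0,0,0]},
    {"gripper":0.6,"offset":[-0.0026,-0.0232,0.0002],"rotation":[0,0,0]},
    {"gripper":0.6,"offset":[-0.0026,-0.0232,0.0002],"rotation":[0,0,0]},
    {"gripper":0.6,"offset":[-0.0026,-0.0232,0.0002],"rotation":[0,0,0]},
    {"gripper":0.6,"offset":[-0.0026,-0.0232,0.0002],"rotation":[0,0,0]},
    {"gripper":0.6,"offset":[-0.0026,-0.0232,0.0002],"rotation":[0,0,0]},
    {"gripper":0.6,"offset":[-0.0026,-0.0232,0.0002],"rotation":[0,0,0]},
    {"gripper":0.6,"offset":[-0.0026,-0.0232,0.0002],"rotation":[0,0,0]},
    {"gripper":0.6,"offset":[-0.0026,-0.0232,0.0002],"rotation":[0,0,0]},
    {"gripper":0.6,"offset":[-0.0027,-0.0232,0.0002],"rotation":[0,0,0]},
    {"gripper":0.6,"offset":[-0.0027,-0.0232,0.0003],"rotation":[0,0,0]},
    {"gripper":0.6,"offset":[-0.0027,-0.0228,0.0003],"rotation":[0,0,0]},
    {"gripper":0.6,"offset":[0,0,0],"rotation":[0,0,0]},
    {"gripper":0.6,"offset":[0,0,0],"rotation":[0,0,0]}
  ]
}}

```text
clock: 14.4
position: [0.4646, -0.2541, 0.1554]
ee_rot: [-0.013, 1.0, -0.001, -0.002]
ft_force: [0.3, -0.0, 0.2]
grip_width: 0.603
grasp_force: 0.0
```

```bash
python3 -c "
from h import *
x,y,a=CASES['r']; plan((x,y,.0775),a)
"
```

```text
turn [-0.1  -0.24 -0.06]
shift [-1.7  0.1 77.9] F [ 0.28 -0.01  0.15] t 14.4 w 0.603
```

{"op": "jog_arm", "data": {
  "deltas": [
    {"gripper":0.6,"offset":[-0.0017,0,0.02],"rotation":[0,0,0]},
    {"gripper":0.6,"offset":[0,0,0.02],"rotation":[0,0,0]},
    {"gripper":0.6,"offset":[0,0,0.02],"rotation":[0,0,0]},
    {"gripper":0.6,"offset":[0,0,0.01],"rotation":[0,0,0]},
    {"gripper":0.6,"offset":[0,0,0.0078],"rotation":[0,0,0]},
    {"gripper":0.6,"offset":[0,0,0],"rotation":[0,0,0]},
    {"gripper":0,"offset":[0,0,0],"rotation":[0,0,0]},
    {"gripper":0,"offset":[0,0,0],"rotation":[0,0,0]},
    {"gripper":0,"offset":[0,0,0],"rotation":[0,0,0]},
    {"gripper":0,"offset":[0,0,0],"rotation":[0,0,0]},
    {"gripper":0,"offset":[0,0,0],"rotation":[0,0,0]},
    {"gripper":0,"offset":[0,0,0],"rotation":[0,0,0]}
  ]
}}

```text
clock: 15.6
position: [0.4671, -0.2541, 0.0792]
ee_rot: [-0.014, 1.0, -0.001, -0.001]
ft_force: [-1.5, 2.0, 6.6]
grip_width: 0.148
grasp_force: 54.0
```

{"op": "jog_arm", "data": {
  "deltas": [
    {"gripper":0,"offset":[-0.0009,0,-0.0011],"rotation":[0,0.72,0]},
    {"gripper":0,"offset":[-0.0009,0,-0.0011],"rotation":[0,0.72,0]},
    {"gripper":0,"offset":[-0.0009,0,-0.0011],"rotation":[0,0.72,0]},
    {"gripper":0,"offset":[-0.0009,0,-0.0011],"rotation":[0,0.72,0]},
    {"gripper":0,"offset":[-0.0009,0,-0.0011],"rotation":[0,0.72,0]},
    {"gripper":0,"offset":[-0.0009,0,-0.0011],"rotation":[0,0.72,0]},
    {"gripper":0,"offset":[-0.0009,0,-0.0011],"rotation":[0,0.72,0]},
    {"gripper":0,"offset":[-0.0009,0,-0.0011],"rotation":[0,0.72,0]},
    {"gripper":0,"offset":[0,0,0],"rotation":[0,0,0]},
    {"gripper":0,"offset":[0,0,0],"rotation":[0,0,0]},
    {"gripper":0,"offset":[0,0,0],"rotation":[0,0,0]},
    {"gripper":0,"offset":[0,0,0],"rotation":[0,0,0]},
    {"gripper":0,"offset":[0,0,0],"rotation":[0,0,0]}
  ]
}}

```text
clock: 16.9
position: [0.4742, -0.254, 0.0871]
ee_rot: [-0.014, 0.999, -0.002, -0.051]
ft_force: [0.3, 0.6, -1.2]
grip_width: 0.155
grasp_force: 52.9
```

```bash
python3 - <<'E'
from h import *
f=[]
for i in range(4):
    imaging.camera("scene"); o=manip.get_obs(); f.append(o["ft_force"])
print(np.round(f,2),o["position"],Ro.from_quat(o["ee_rot"]).as_matrix()[:,2],o["torque"])
E
```

```text
[[ 0.79  0.05 -1.94]
 [ 0.96 -0.35 -2.44]
 [ 0.18 -0.46 -1.96]
 [ 0.39  1.05 -1.31]] [ 0.47429526 -0.25395401  0.08708005] [-0.1025086  -0.00452456 -0.99472183] [ 0.00994714 -0.12353284 -0.00335288]
```

The right case reads about −2 N, so it's empty too and only the middle one is full. Lowering the right case and returning to the middle one.

{"op": "jog_arm", "data": {
  "deltas": [
    {"gripper":0,"offset":[0.0009,0,0.0011],"rotation":[0,-0.72,0]},
    {"gripper":0,"offset":[0.0009,0,0.0011],"rotation":[0,-0.72,0]},
    {"gripper":0,"offset":[0.0009,0,0.0011],"rotation":[0,-0.72,0]},
    {"gripper":0,"offset":[0.0009,0,0.0011],"rotation":[0,-0.72,0]},
    {"gripper":0,"offset":[0.0009,0,0.0011],"rotation":[0,-0.72,0]},
    {"gripper":0,"offset":[0.0009,0,0.001],"rotation":[0,-0.72,0]},
    {"gripper":0,"offset":[0.0009,0,0.001],"rotation":[0,-0.72,0]},
    {"gripper":0,"offset":[0.0009,0,0.001],"rotation":[0,-0.72,0]},
    {"gripper":0,"offset":[0,0,0],"rotation":[0,0,0]},
    {"gripper":0,"offset":[0,0,0],"rotation":[0,0,0]}
  ]
}}

```text
clock: 18.1
position: [0.4665, -0.2541, 0.0792]
ee_rot: [-0.014, 1.0, -0.001, -0.001]
ft_force: [-2.9, 1.5, 5.6]
grip_width: 0.151
grasp_force: 53.8
```

{"op": "jog_arm", "data": {
  "deltas": [
    {"gripper":0.6,"offset":[0,0,0],"rotation":[0,0,0]},
    {"gripper":0.6,"offset":[0,0,0],"rotation":[0,0,0]},
    {"gripper":0.6,"offset":[0,0,0],"rotation":[0,0,0]},
    {"gripper":0.6,"offset":[0,0,0],"rotation":[0,0,0]},
    {"gripper":0.6,"offset":[0,0,-0.01],"rotation":[0,0,0]},
    {"gripper":0.6,"offset":[0,0,-0.02],"rotation":[0,0,0]},
    {"gripper":0.6,"offset":[0,0,-0.02],"rotation":[0,0,0]},
    {"gripper":0.6,"offset":[0,0,-0.02],"rotation":[0,0,0]},
    {"gripper":0.6,"offset":[0,0,-0.01],"rotation":[0,0,0]},
    {"gripper":0.6,"offset":[0,0,0],"rotation":[0,0,0]}
  ]
}}

```text
clock: 19.1
position: [0.4676, -0.2543, 0.1604]
ee_rot: [-0.014, 1.0, -0.001, 0.0]
ft_force: [0.4, 0.6, -0.1]
grip_width: 0.597
grasp_force: 0.0
```

```bash
python3 -c "
from h import *
x,y,a=CASES['m']; plan((x,y,.157),a)
overlay(imaging.camera('top'),list(CASES.values()),BAY,(225,110,210,155),3.8,'pics/ov2.png')
"
```

```text
turn [-0.13  0.01 -4.35]
shift [ 12.8 280.1   3.4] F [ 0.38  0.57 -0.08] t 19.1 w 0.597
```

View pics/ov2.png

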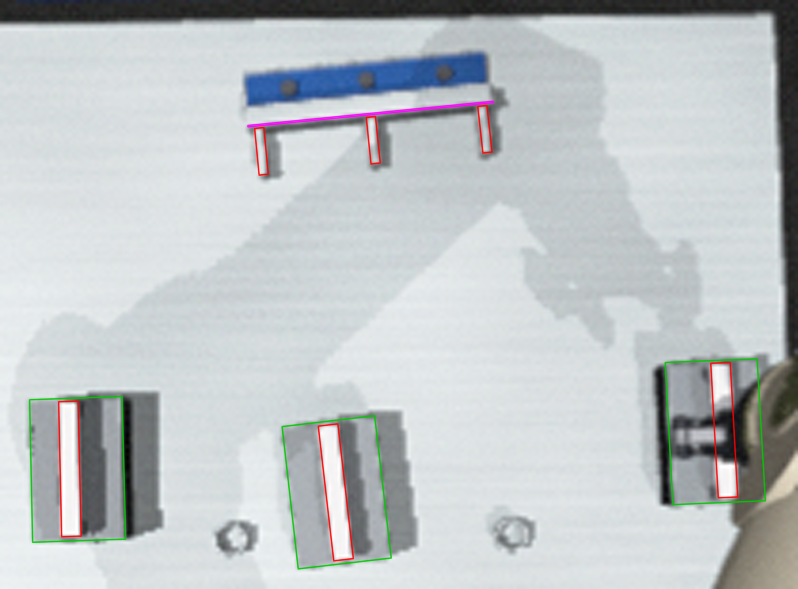

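All three cases still match their starting outlines (bars at about (68,468), (336,492), (723,430)). Returning to the middle case.

{"op": "jog_arm", "data": {
  "deltas": [
    {"gripper":0.6,"offset":[0,0,0],"rotation":[-0.13,0,-4.35]},
    {"gripper":0.6,"offset":[0.0015,0.0233,0.0002],"rotation":[0,0,0]},
    {"gripper":0.6,"offset":[0.0015,0.0233,0.0002],"rotation":[0,0,0]},
    {"gripper":0.6,"offset":[0.0015,0.0233,0.0002],"rotation":[0,0,0]},
    {"gripper":0.6,"offset":[0.0015,0.0233,0.0002],"rotation":[0,0,0]},
    {"gripper":0.6,"offset":[0.0015,0.0233,0.0002],"rotation":[0,0,0]},
    {"gripper":0.6,"offset":[0.0015,0.0233,0.0002],"rotation":[0,0,0]},
    {"gripper":0.6,"offset":[0.0015,0.0233,0.0002],"rotation":[0,0,0]},
    {"gripper":0.6,"offset":[0.0015,0.0233,0.0002],"rotation":[0,0,0]},
    {"gripper":0.6,"offset":[0.0015,0.0233,0.0002],"rotation":[0,0,0]},
    {"gripper":0.6,"offset":[0.0015,0.0233,0.0002],"rotation":[0,0,0]},
    {"gripper":0.6,"offset":[0.0015,0.0233,0.0002],"rotation":[0,0,0]},
    {"gripper":0.6,"offset":[0.0015,0.0236,0.0002],"rotation":[0,0,0]},
    {"gripper":0.6,"offset":[0,0,0],"rotation":[0,0,0]},
    {"gripper":0.6,"offset":[0,0,0],"rotation":[0,0,0]}
  ]
}}

```text
clock: 20.65
position: [0.4195, 0.0225, 0.156]
ee_rot: [-0.052, 0.999, 0.0, -0.002]
ft_force: [0.3, -0.1, 0.1]
grip_width: 0.597
grasp_force: 0.0
```

```bash
python3 -c "
from h import *
x,y,a=CASES['m']; plan((x,y,.0775),a,.015)
"
```

```text
turn [ 0.02 -0.22  0.06]
shift [-1.4 -0.2 78.5] F [ 0.27 -0.07  0.09] t 20.65 w 0.597
```

{"op": "jog_arm", "data": {
  "deltas": [
    {"gripper":0.6,"offset":[-0.0014,0,0.02],"rotation":[0,-0.2,0]},
    {"gripper":0.6,"offset":[0,0,0.02],"rotation":[0,0,0]},
    {"gripper":0.6,"offset":[0,0,0.02],"rotation":[0,0,0]},
    {"gripper":0.6,"offset":[0,0,0.01],"rotation":[0,0,0]},
    {"gripper":0.6,"offset":[0,0,0.0085],"rotation":[0,0,0]},
    {"gripper":0.6,"offset":[0,0,0],"rotation":[0,0,0]},
    {"gripper":0,"offset":[0,0,0],"rotation":[0,0,0]},
    {"gripper":0,"offset":[0,0,0],"rotation":[0,0,0]},
    {"gripper":0,"offset":[0,0,0],"rotation":[0,0,0]},
    {"gripper":0,"offset":[0,0,0],"rotation":[0,0,0]},
    {"gripper":0,"offset":[0,0,0],"rotation":[0,0,0]},
    {"gripper":0,"offset":[0,0,0],"rotation":[0,0,0]}
  ]
}}

```text
clock: 21.85
position: [0.4219, 0.0233, 0.0789]
ee_rot: [-0.052, 0.999, 0.001, 0.001]
ft_force: [-1.6, 3.4, 6.6]
grip_width: 0.155
grasp_force: 51.6
```

```bash
python3 - <<'E'
from h import *
o=manip.get_obs();print(o["ft_force"],o["position"],o["torque"])
bx,by,b=BAY; c,s=np.cos(b),np.sin(b)
# pre-slot 60 mm short of home, then home
for short in (.050,.0):
    X=-.052-short; plan((bx+c*X-s*.0425,by+s*X+c*.0425,o["position"][2]),b,.015)
E
```

```text
[-1.57179117  3.39142311  6.60064901] [0.42186808 0.02328759 0.07891741] [ 0.56501341  0.31127116 -0.02835344]
turn [0.08 0.13 0.93]
shift [-176.1  -11.3    0. ] F [-1.57  3.39  6.6 ] t 21.85 w 0.155
turn [0.08 0.13 0.93]
shift [-226.1  -11.3    0. ] F [-1.57  3.39  6.6 ] t 21.85 w 0.155
```

{"op": "jog_arm", "data": {
  "deltas": [
    {"gripper":0,"offset":[0,0,-0.0008],"rotation":[0,0,0]},
    {"gripper":0,"offset":[-0.005,-0.0006,0],"rotation":[0,0,0.05]},
    {"gripper":0,"offset":[-0.01,-0.0006,0],"rotation":[0,0,0.05]},
    {"gripper":0,"offset":[-0.01,-0.0006,0],"rotation":[0,0,0.05]},
    {"gripper":0,"offset":[-0.01,-0.0006,0],"rotation":[0,0,0.05]},
    {"gripper":0,"offset":[-0.01,-0.0006,0],"rotation":[0,0,0.05]},
    {"gripper":0,"offset":[-0.01,-0.0006,0],"rotation":[0,0,0.05]},
    {"gripper":0,"offset":[-0.01,-0.0006,0],"rotation":[0,0,0.05]},
    {"gripper":0,"offset":[-0.01,-0.0006,0],"rotation":[0,0,0.05]},
    {"gripper":0,"offset":[-0.01,-0.0006,0],"rotation":[0,0,0.05]},
    {"gripper":0,"offset":[-0.01,-0.0006,0],"rotation":[0,0,0.05]},
    {"gripper":0,"offset":[-0.01,-0.0006,0],"rotation":[0,0,0.05]},
    {"gripper":0,"offset":[-0.01,-0.0006,0],"rotation":[0,0,0.05]},
    {"gripper":0,"offset":[-0.01,-0.0006,0],"rotation":[0,0,0.05]},
    {"gripper":0,"offset":[-0.01,-0.0006,0],"rotation":[0,0,0.05]},
    {"gripper":0,"offset":[-0.01,-0.0006,0],"rotation":[0,0,0.05]},
    {"gripper":0,"offset":[-0.01,-0.0006,0],"rotation":[0,0,0.05]},
    {"gripper":0,"offset":[-0.005,-0.0006,0],"rotation":[0,0,0.05]},
    {"gripper":0,"offset":[0,0,0],"rotation":[0,0,0.05]},
    {"gripper":0,"offset":[0,0,0],"rotation":[0,0,0]}
  ]
}}

```text
clock: 23.85
position: [0.5817, 0.0277, 0.079]
ee_rot: [-0.044, 0.999, 0.0, 0.001]
ft_force: [1.6, -0.3, -3.6]
grip_width: 0.153
grasp_force: 50.3
```

```bash
python3 - <<'E'
from h import *
o=manip.get_obs()
bx,by,b=BAY; c,s=np.cos(b),np.sin(b)
X=-.052; plan((bx+c*X-s*.0425,by+s*X+c*.0425,o["position"][2]),b,.015)
p=o["position"]; cen=(p[0]+.015*c,p[1]+.015*s,b)
overlay(imaging.camera("top"),[cen],BAY,(260,100,130,97),6,"pics/ov3.png")
E
```

```text
turn [0.01 0.08 0.  ]
shift [-66.6  -1.8   0. ] F [ 1.62 -0.29 -3.6 ] t 23.85 w 0.153
```

View pics/ov3.png

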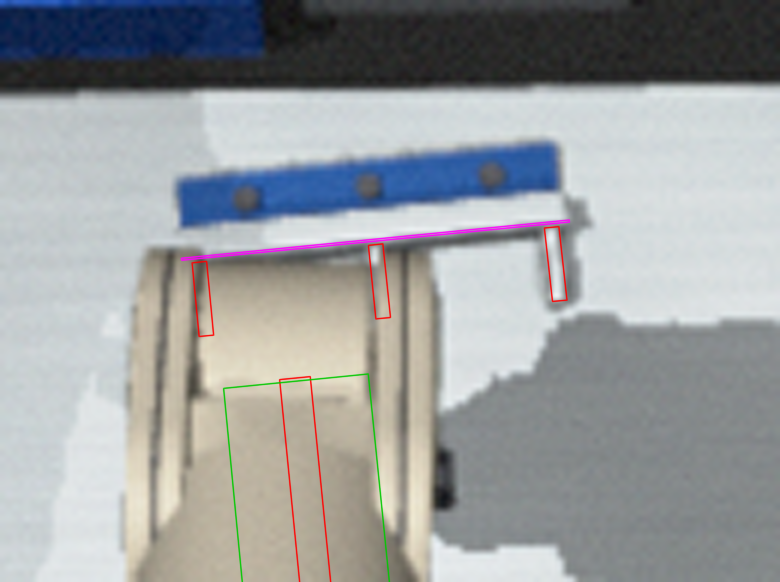

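The arm hides the case in the top view (it covers about (130–440, 250–580)), so I'm proceeding on dead reckoning and force.

{"op": "jog_arm", "data": {
  "deltas": [
    {"gripper":0,"offset":[-0.004,-0.0004,0],"rotation":[0,0,0]},
    {"gripper":0,"offset":[-0.006,-0.0004,0],"rotation":[0,0,0]},
    {"gripper":0,"offset":[-0.006,-0.0004,0],"rotation":[0,0,0]},
    {"gripper":0,"offset":[-0.006,-0.0004,0],"rotation":[0,0,0]},
    {"gripper":0,"offset":[-0.006,-0.0002,0],"rotation":[0,0,0]},
    {"gripper":0,"offset":[-0.006,0,0],"rotation":[0,0,0]},
    {"gripper":0,"offset":[-0.006,0,0],"rotation":[0,0,0]},
    {"gripper":0,"offset":[-0.006,0,0],"rotation":[0,0,0]},
    {"gripper":0,"offset":[-0.004,0,0],"rotation":[0,0,0]},
    {"gripper":0,"offset":[-0.003,0,0],"rotation":[0,0,0]},
    {"gripper":0,"offset":[0,0,0],"rotation":[0,0,0]},
    {"gripper":0,"offset":[0,0,0],"rotation":[0,0,0]}
  ]
}}

```text
clock: 25.1
position: [0.6347, 0.0308, 0.0792]
ee_rot: [-0.044, 0.999, 0.0, 0.001]
ft_force: [0.4, 0.1, -6.0]
grip_width: 0.155
grasp_force: 50.0
```

```bash
python3 - <<'E'
from h import *
o=manip.get_obs()
bx,by,b=BAY; c,s=np.cos(b),np.sin(b)
X=-.052; plan((bx+c*X-s*.0425,by+s*X+c*.0425,o["position"][2]),b,.015)
p=o["position"]; cen=(p[0]+.015*c,p[1]+.015*s,b)
overlay(imaging.camera("scene"),[],BAY,(215,190,150,112),5.3,"pics/s4.png","scene")
E
```

```text
turn [0.03 0.09 0.01]
shift [-13.4  -0.2   0. ] F [ 0.42  0.11 -6.04] t 25.1 w 0.155
```

View pics/s4.png

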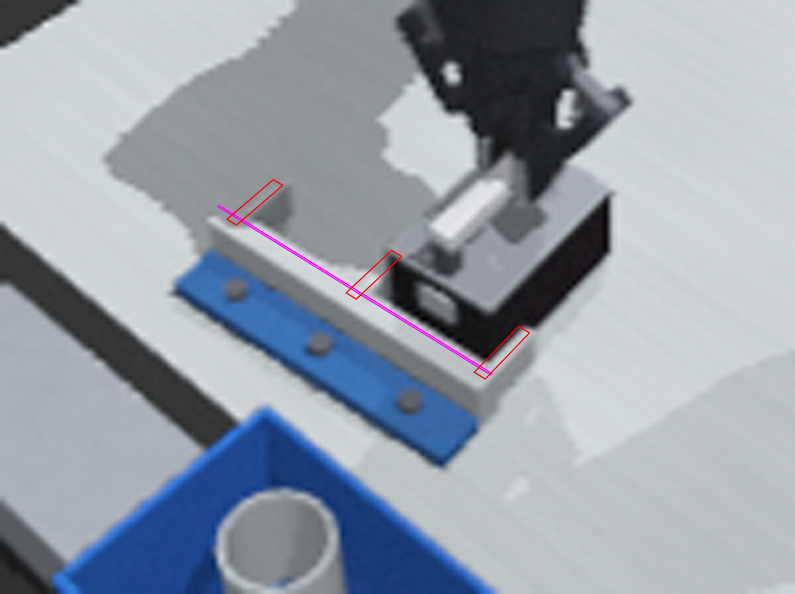

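The case sits squarely between the left slot's fins (case front about (395,300)–(485,355)), with some 13 mm left to go. It is nearly carried, so I'll lower slightly and creep.

{"op": "jog_arm", "data": {
  "deltas": [
    {"gripper":0,"offset":[0,0,0.0007],"rotation":[0,0,0]},
    {"gripper":0,"offset":[-0.002,0,0],"rotation":[0,0,0]},
    {"gripper":0,"offset":[-0.002,0,0],"rotation":[0,0,0]},
    {"gripper":0,"offset":[-0.002,0,0],"rotation":[0,0,0]},
    {"gripper":0,"offset":[-0.002,0,0],"rotation":[0,0,0]},
    {"gripper":0,"offset":[-0.001,0,0],"rotation":[0,0,0]},
    {"gripper":0,"offset":[0,0,0],"rotation":[0,0,0]},
    {"gripper":0,"offset":[0,0,0],"rotation":[0,0,0]}
  ]
}}

```text
clock: 25.95
position: [0.6436, 0.0315, 0.079]
ee_rot: [-0.044, 0.999, 0.0, 0.001]
ft_force: [-4.6, -0.3, 5.0]
grip_width: 0.149
grasp_force: 51.3
```

{"op": "jog_arm", "data": {
  "deltas": [
    {"gripper":0,"offset":[-0.001,0,0],"rotation":[0,0,0]},
    {"gripper":0,"offset":[-0.001,0,0],"rotation":[0,0,0]},
    {"gripper":0,"offset":[0,0,0],"rotation":[0,0,0]},
    {"gripper":0,"offset":[0,0,0],"rotation":[0,0,0]}
  ]
}}

```text
clock: 26.35
position: [0.6455, 0.0317, 0.079]
ee_rot: [-0.044, 0.999, 0.0, 0.0]
ft_force: [-6.7, -0.0, 5.0]
grip_width: 0.152
grasp_force: 51.5
```

{"op": "jog_arm", "data": {
  "deltas": [
    {"gripper":0,"offset":[-0.001,0,0],"rotation":[0,0,0]},
    {"gripper":0,"offset":[0,0,0],"rotation":[0,0,0]},
    {"gripper":0,"offset":[0,0,0],"rotation":[0,0,0]}
  ]
}}

```text
clock: 26.65
position: [0.6464, 0.0317, 0.079]
ee_rot: [-0.044, 0.999, 0.0, 0.0]
ft_force: [-6.0, -0.7, 4.6]
grip_width: 0.148
grasp_force: 51.5
```

{"op": "jog_arm", "data": {
  "deltas": [
    {"gripper":0,"offset":[-0.001,0,0],"rotation":[0,0,0]},
    {"gripper":0,"offset":[0,0,0],"rotation":[0,0,0]},
    {"gripper":0,"offset":[0,0,0],"rotation":[0,0,0]}
  ]
}}

```text
clock: 26.95
position: [0.6474, 0.0318, 0.079]
ee_rot: [-0.044, 0.999, 0.0, 0.0]
ft_force: [-7.1, -0.8, 5.5]
grip_width: 0.153
grasp_force: 51.5
```

{"op": "jog_arm", "data": {
  "deltas": [
    {"gripper":0,"offset":[-0.001,0,0],"rotation":[0,0,0]},
    {"gripper":0,"offset":[0,0,0],"rotation":[0,0,0]},
    {"gripper":0,"offset":[0,0,0],"rotation":[0,0,0]}
  ]
}}

```text
clock: 27.25
position: [0.6484, 0.0319, 0.079]
ee_rot: [-0.044, 0.999, 0.0, 0.0]
ft_force: [-6.2, 0.5, 4.9]
grip_width: 0.152
grasp_force: 51.5
```

{"op": "jog_arm", "data": {
  "deltas": [
    {"gripper":0,"offset":[-0.001,0,0],"rotation":[0,0,0]},
    {"gripper":0,"offset":[0,0,0],"rotation":[0,0,0]},
    {"gripper":0,"offset":[0,0,0],"rotation":[0,0,0]}
  ]
}}

```text
clock: 27.55
position: [0.6493, 0.0319, 0.079]
ee_rot: [-0.044, 0.999, 0.0, 0.0]
ft_force: [-6.6, -0.4, 5.8]
grip_width: 0.147
grasp_force: 51.6
```

{"op": "jog_arm", "data": {
  "deltas": [
    {"gripper":0,"offset":[-0.001,0,0],"rotation":[0,0,0]},
    {"gripper":0,"offset":[0,0,0],"rotation":[0,0,0]},
    {"gripper":0,"offset":[0,0,0],"rotation":[0,0,0]}
  ]
}}

```text
clock: 27.85
position: [0.6494, 0.0319, 0.079]
ee_rot: [-0.044, 0.999, 0.0, -0.001]
ft_force: [-11.9, -0.3, 10.8]
grip_width: 0.15
grasp_force: 52.1
```

The stop was met gently at about 12 N, of which some 6 N is sliding friction. Releasing and withdrawing.

{"op": "jog_arm", "data": {
  "deltas": [
    {"gripper":0.6,"offset":[0,0,0],"rotation":[0,0,0]},
    {"gripper":0.6,"offset":[0,0,0],"rotation":[0,0,0]},
    {"gripper":0.6,"offset":[0,0,0],"rotation":[0,0,0]},
    {"gripper":0.6,"offset":[0,0,0],"rotation":[0,0,0]},
    {"gripper":0.6,"offset":[0,0,-0.01],"rotation":[0,0,0]},
    {"gripper":0.6,"offset":[0,0,-0.02],"rotation":[0,0,0]},
    {"gripper":0.6,"offset":[0,0,-0.03],"rotation":[0,0,0]},
    {"gripper":0.6,"offset":[0,0,-0.03],"rotation":[0,0,0]},
    {"gripper":0.6,"offset":[0.04,0,-0.01],"rotation":[0,0,0]},
    {"gripper":0.6,"offset":[0.04,0,0],"rotation":[0,0,0]},
    {"gripper":0.6,"offset":[0.04,0,0],"rotation":[0,0,0]},
    {"gripper":0.6,"offset":[0.04,0,0],"rotation":[0,0,0]},
    {"gripper":0.6,"offset":[0.02,0,0],"rotation":[0,0,0]},
    {"gripper":0.6,"offset":[0,0,0],"rotation":[0,0,0]},
    {"gripper":0.6,"offset":[0,0,0],"rotation":[0,0,0]},
    {"gripper":0.6,"offset":[0,0,0],"rotation":[0,0,0]}
  ]
}}

```text
clock: 29.45
position: [0.472, 0.0165, 0.179]
ee_rot: [-0.044, 0.999, 0.0, 0.001]
ft_force: [0.6, 0.2, -0.1]
grip_width: 0.598
grasp_force: 0.0
```

```bash
python3 - <<'E'
from h import *
b=BAY[2]; cen=(.6494+.015*np.cos(b),.0319+.015*np.sin(b),b)
overlay(imaging.camera("scene"),[CASES['l'],CASES['r'],cen],None,(215,120,240,180),3.3,"pics/s5.png","scene")
E
```

```text
(no output)
```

View pics/s5.png

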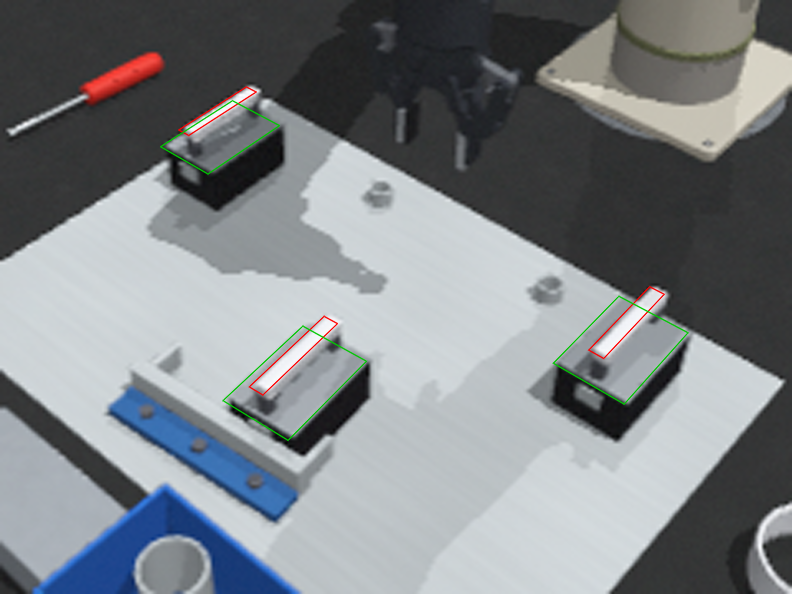

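The middle case is home against the stop in the left slot (about (300,380)). The other two stand where they were, and the gripper is clear and empty at about (440,100). Handing in.

```bash
python3 -c "
from workcell import workorder
print(workorder.hand_in())"
```

```text
the job is handed in; nothing more can be done
None
```

I handed the job in at about 29.5 s: only the middle case was full (about 6 N when tipped) and it now sits against the stop in the left slot; the left and right cases (about 2 N each) stand where they started, and the gripper holds nothing; hand-in returned no verdict.

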